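Hang the rinsed dye bottle on its drying peg

TASK

Pick the rinsed, empty dye bottle up from the draining rest, turn it mouth down and put it over the slim drying peg in the steel tray (the thick one is for jars), lowering it gently in the gripper until the rim of its neck sits on the rubber ring round the peg's foot. Then push it down firmly against the ring, with about 15 N for half a second, and let go, so that it stands there upside down, straight and still. Do not drop it or ram it (no more than 35 N), and leave the jar, the thread cone and the pin tin where they are.

Things in the scene. Friction and masses are not known exactly. Their poses are not given: they have to be found in the camera images.
- bottle: Empty white plastic bottle, 140 mm long, lying on the rest. Origin on its axis at mid-length, x axis towards the open mouth. From the flat closed end (x = -70 mm) a 56 mm diameter cylinder up to x = +15, a shoulder to x = +33, then a neck of 36 mm outer diameter to the mouth at x = +70; wall 3.5 mm, so the neck's bore is 29 mm. About 120 g.
- bottle_mouth (a point): Centre of the bottle's open rim (x = +70 mm in the bottle's frame).
- rest: Low steel draining rest fixed to the table, 110 x 70 mm, with two parallel 10 mm rods 38 mm apart along its x axis, rod tops 19 mm above the table. Origin under its centre. The bottle lies along the rods, its axis 41 mm above the table, mouth towards the rest's +x.
- tray: Low steel drip tray fixed to the table, 140 x 270 x 14 mm, floor 6 mm thick, origin under its centre. The two pegs stand in it, fixed, side by side about 130 mm apart along its y axis; which one is left or right varies.
- slim_peg: Upright slim drying peg of grey plastic, fixed: a round base 84 mm in diameter and 14 mm high, and on it a tapered peg, 24 mm thick at the foot, 16 mm near the top, its blunt tip 109 mm above the base's underside. Round its foot lies a springy black rubber ring, 52 mm in diameter, its top 24 mm above the base's underside. Origin under the centre of the base; z up along the peg.
- slim_peg_seat (a point): Centre of the upper face of the rubber ring (not pressed), on the slim peg's axis, where the bottle's rim must rest; fixed to the peg.
- slim_peg_tip (a point): Top of the slim peg, 85 mm above the seat.
- thick_peg: Upright thick drying peg (for jars): the same 84 x 14 mm base, a peg of 42 to 40 mm diameter, its domed top 82 mm above the base's underside. The bottle's neck does not fit over it. Origin under the centre of the base.
- jar: White ceramic jar, a bystander, 72 mm in diameter, 85 mm high, origin under its centre.
- cone: Grey cone of thread, a bystander, 64 mm wide at the foot, 115 mm high, origin under its centre.
- tin: Low round steel pin tin, a bystander, 68 mm in diameter, 28 mm high, origin under its centre.
There are look-alikes about, which are no part of the job. What is shaped like the bottle but orange or pink is not meant. What is shaped like the rest but yellow is not meant.

How it is judged (in metres and radians):
On the way, in this order (a step that is already met when the one before it is completed fails the run):
1. the bottle has been lifted off the rest in the gripper (z of bottle in the frame of rest above 0.07 m and contact force between the fingers and bottle above 0.5 N), for 0.1 s.
2. mouth down over the slim peg, the bottle is pressed by the gripper onto the rubber ring with over 8 N (horizontal distance between bottle_mouth and slim_peg_seat below 0.005 m and z of bottle_mouth in the frame of slim_peg_seat below 0.003 m and angle between bottle's own x axis and vertical above 3.03 rad and contact force between the fingers and bottle above 0.5 N and contact force between bottle and slim_peg above 8 N), for 0.4 s.
At the end, for the whole second after the job is handed in: The bottle stands mouth down over the slim peg, its rim no more than 3 mm above the rubber ring's upper face and centred within 5 mm, its axis within 6 degrees of vertical, let go and at rest (horizontal distance between bottle_mouth and slim_peg_seat below 0.005 m and z of bottle_mouth in the frame of slim_peg_seat below 0.003 m and angle between bottle's own x axis and vertical above 3.03 rad and linear speed of bottle below 0.02 m/s); the robot touches nothing.
It fails at once if the bottle is dropped over the peg (falls faster than 0.5 m/s) (horizontal distance between bottle_mouth and slim_peg_seat below 0.02 m and z of bottle_mouth in the frame of slim_peg_seat below 0.085 m and linear speed of bottle above 0.5 m/s).
It fails at once if the bottle is rammed against a peg (over 35 N) (contact force between bottle and slim_peg above 35 N or contact force between bottle and thick_peg above 35 N).
It fails at once if the jar is shifted by more than 25 mm or tipped over (distance of jar from where it was at the start of the episode above 0.025 m or angle between jar's own z axis and vertical above 0.5 rad).
It fails at once if the cone is shifted by more than 25 mm or tipped over (distance of cone from where it was at the start of the episode above 0.025 m or angle between cone's own z axis and vertical above 0.5 rad).
It fails at once if the tin is shifted by more than 25 mm or tipped over (distance of tin from where it was at the start of the episode above 0.025 m or angle between tin's own z axis and vertical above 0.5 rad).
It also fails if it takes over 48 s, if anything falls off the work surface, if the arm or the gripper's body presses on something with over 40 N, if the wrist force passes 120 N, or if a joint passes its speed limit or range.

ROBOT

A 7-joint arm with a two-finger parallel gripper is mounted at the origin on the work surface. World frame = base frame: x ahead of the robot, y to its left, z up, the work surface at z = 0. Lengths are in mm, angles in rad, forces in N, time in s.
With the tool pointing down it reaches from about 400 to 850 mm from the base axis. Payload 4.4 kg.
Tool frame: the origin (TCP) lies at the very end of the fingers, on their centre line; the grasp point (between the pads) lies 19 mm behind it; z points along the fingers, y is the line along which they close (so a half turn about z gives the same grasp; the last joint's range is limited). The gripper opens to 94 mm and grips with 3 to 60 N. Pads are 16 mm wide; open, the fingers measure 119 mm over their backs; the gripper's body (75 mm by 177 mm) begins 78 mm behind the grasp point.
Start: joints at [-1.259, 0.628, 0.038, 1.517, -0.027, 0.996, -0.02], TCP at [239.747, 604.185, 205.478] pointing down, gripper open.
Joint ranges: [-3.06, 3.06], [-0.37, 2.12], [-1.25, 1.32], [0.18, 2.47], [-1.1, 4.24], [0.23, 1.98], [-2.94, 2.94]. Speed limits (rad/s): [2.57, 2.57, 3.14, 3.14, 3.14, 3.14, 3.14].

INTERFACE

Orientations are given as a rotation vector (axis times angle).
In Python, from station import bot, snapshot, workorder gives the robot as it stands. The module is installed in compiled form; this text tells all that it offers.
- The arm moves only by the shell command python3 -m inch 'ROWS'. ROWS is JSON, a list of rows, each a list of 3 entries, a list of its own where there are three numbers: the finger opening in m, from 0 to 0.094, then the shift along the world's x, y, z in m, then the turn about the world's z in rad. In form: [[fingers, [dx, dy, dz], yaw], ...]. A call has 1 to 5 rows; each row is the pose to reach, as a shift and turn from the pose commanded when the call began; what a row does not reach only later rows make up. A row lasts 1/8 s, in which the tool goes at most 62.5 mm and 10.7 degrees, less where a joint would pass 70% of its speed; a pose out of reach is approached as far as the arm can. A call with a gripper value outside its range is refused whole. The fingers move at their own pace and stop on an object; the grip force is fixed at half the most. Time passes only in rows, so rows that repeat a pose let the fingers close. It gives the time, the measured TCP pose, the force, the opening and the grip force at its end, in the units of the state.
- bot.state(): the state, without advancing time (a new reading comes with each control period).
- snapshot(name): name is "scene" or "top" or "wrist"; returns a dict with "color" (384x512x3 uint8, red, green, blue), "fx", "fy", "cx", "cy" (pixels), "origin" and "rotation" of the camera in the world. Camera axes: x right, y up, looking along -z (the intrinsics and any distortion apply to the point x, -y, -z); pixel columns grow to the right and rows downward; lengths in mm; the calibration is good to about 2 mm. A picture is of the moment at which its call begins. There is no depth.
- workorder.hand_in(): hands the job in; it is judged then, once.
The state is a dict: "time": time; "joints": joint angles; "dq": joint speeds; "joint_efforts": joint torques, N m; "tool_pos": TCP position; "tool_rot": TCP orientation; "contact_force": force on the tool from outside, world axes, zero at the start; "moment": the same for the moment, N m; "grip_width": finger opening in mm; "grasp_force": force on a finger pad.
Only numpy, scipy, OpenCV 4.12 (cv2) and the standard library are available. Lean on these libraries where they do the work, as an engineer would, in place of code of your own. Each camera call takes 0.05 s, during which the arm holds its last target. There are 200 camera calls.

## Working session

There is one attempt and no reset: what is moved stays moved. The work goes in short steps, Python scripts to look and compute and a shell command to move; the robot and the scene stay as the last step left them, time stands still between calls to the robot, and variables do not carry over. Pictures are saved under pics/ and viewed, at most 10 in all, crops included, and the job is handed in when it is done.

```bash
mkdir -p pics
cat > h.py <<'E'
import numpy as np, cv2
from station import bot, snapshot, workorder
def grab(n,f):
    s=snapshot(n); cv2.imwrite(f'pics/{f}.png',s['color'][:,:,::-1]); 
    np.save(f'pics/{f}.npy',{k:s[k] for k in s if k!='color'},allow_pickle=True); return s
def ray(f,u,v):
    c=np.load(f'pics/{f}.npy',allow_pickle=True).item()
    d=np.array([(u-c['cx'])/c['fx'],-(v-c['cy'])/c['fy'],-1.]); R=np.array(c['rotation'])
    d=R@d; return np.array(c['origin']),d/np.linalg.norm(d)
def proj(f,p):
    c=np.load(f'pics/{f}.npy',allow_pickle=True).item()
    q=np.array(c['rotation']).T@(np.array(p,float)-c['origin']); return c['cx']+c['fx']*q[0]/-q[2], c['cy']-c['fy']*q[1]/-q[2]
def tri(*o):
    A=0;b=0
    for f,u,v in o:
        p,d=ray(f,u,v);M=np.eye(3)-np.outer(d,d);A=A+M;b=b+M@p
    x=np.linalg.solve(A,b); return x.round(1),[tuple(np.round(np.array(proj(f,x))-(u,v),1)) for f,u,v in o]
def atz(f,u,v,z):
    p,d=ray(f,u,v); return (p+d*(z-p[2])/d[2]).round(1)
E
python3 - <<'E'
from h import *
for n in('scene','top','wrist'):
    s=grab(n,n); print(n,{k:np.round(s[k],3).tolist() for k in s if k!='color'})
a=[cv2.imread(f'pics/{n}.png') for n in('scene','top')]
cv2.imwrite('pics/both.png',cv2.resize(np.vstack(a),None,fx=.78,fy=.78))
print(bot.state())
E
```

```text
scene {'fx': 377.579, 'fy': 377.579, 'cx': 253.032, 'cy': 189.834, 'origin': [831.118, 408.649, 982.0], 'rotation': [0.203, 0.662, 2.45]}
top {'fx': 468.506, 'fy': 468.506, 'cx': 251.282, 'cy': 190.253, 'origin': [384.155, -4.057, 1474.669], 'rotation': [0.08, -0.11, -1.594]}
wrist {'fx': 277.24, 'fy': 277.24, 'cx': 255.382, 'cy': 185.852, 'origin': [176.021, 630.042, 383.526], 'rotation': [-0.211, -0.142, 1.186]}
{'time': 0.15, 'joints': array([-1.25876311,  0.62916441,  0.03844109,  1.51808932, -0.02701649,
        0.99630845, -0.0200048 ]), 'dq': array([ 1.26417643e-05, -1.34669482e-03, -2.26089310e-03, -2.82805610e-03,
        9.12089480e-04, -7.27141723e-05, -1.85012514e-03]), 'joint_efforts': array([ 1.45613893e-03, -5.50086987e+01,  1.14493333e+00, -1.86816394e+01,
       -5.21290989e-02,  2.09762907e-02,  1.27079747e-04]), 'tool_pos': array([239.56818953, 603.71159695, 204.76097252]), 'tool_rot': array([-5.89932147e-01, -3.08541740e+00,  2.23734771e-03]), 'contact_force': array([ 0.23681844, -0.01213901,  0.03803604]), 'moment': array([-0.03846038,  0.01762406,  0.01373597]), 'grasp_force': 0.0, 'grip_width': 93.88962118283852}
```

View pics/both.png

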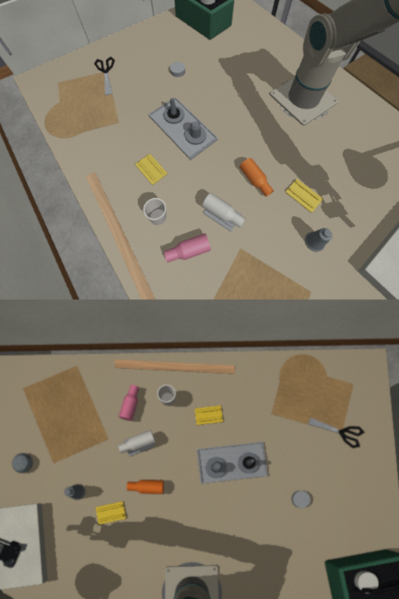

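```bash
sed -i 's/R=np.array(c\[.rotation.\])/R=cv2.Rodrigues(np.array(c["rotation"]))[0]/; s/np.array(c\[.rotation.\]).T/cv2.Rodrigues(np.array(c["rotation"]))[0].T/' h.py
python3 - <<'E'
from h import *
s=cv2.imread('pics/scene.png'); t=cv2.imread('pics/top.png')
f=lambda im,x,y,w,h:cv2.resize(im[y:y+h,x:x+w],None,fx=4,fy=4,interpolation=cv2.INTER_CUBIC)
# each 100x75 ->400x300 ; layout 2x2
A=np.hstack([f(s,235,235,100,75),f(s,185,115,100,75)]); B=np.hstack([f(t,135,145,100,75),f(t,250,170,100,75)])
cv2.imwrite('pics/crops.png',np.vstack([A,B]))
E
```

```text
(no output)
```

View pics/crops.png

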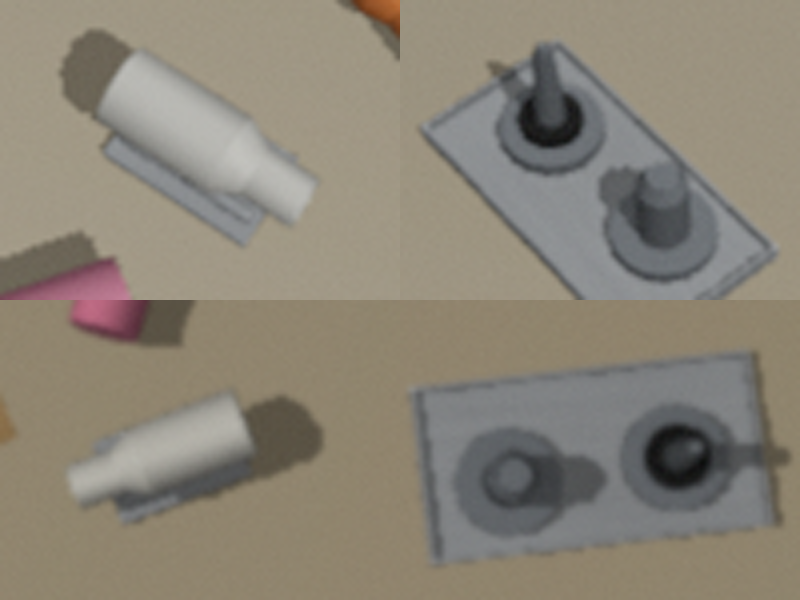

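Run:
```python
from h import *
S=lambda x,y:('scene',235+x/4,235+y/4)
S2=lambda x,y:('scene',185+x/4,115+y/4)
T=lambda x,y:('top',135+x/4,145+y/4)
T2=lambda x,y:('top',250+x/4,170+y/4)
m=tri(S(306,202),T(73,190)); e=tri(S(121,83),T(244,126)); print('mouth',m,'end',e, np.linalg.norm(m[0]-e[0]))
print('ring',tri(S2(150,118),T2(278,156)),'tip',tri(S2(145,48),T2(290,142)))
print('slimbase',tri(S2(150,126),T2(279,158)),'thickbase',tri(S2(261,230),T2(110,182)))
print('ring at 30:',atz(*T2(278,156),30),atz(*S2(150,118),30))
for p,x in((m,'m'),(e,'e')): pass
print('mouth z41',atz(*T(73,190),41),atz(*S(306,202),41),'end',atz(*T(244,126),41),atz(*S(121,83),41))
for n,(u,v) in dict(jar=(166,394),pink=(130,402),orange=(146,487),cone=(76,492),tin=(302,499)).items(): print(n,atz('top',u/.78,v/.78-384,30))
print(bot.state()['tool_pos'])
```

```text
mouth (array([558.6, 270.2,  32.2]), [(np.float64(-0.1), np.float64(-0.0)), (np.float64(-0.1), np.float64(0.1))]) end (array([606.3, 137.8,  28.9]), [(np.float64(0.1), np.float64(0.0)), (np.float64(0.0), np.float64(-0.0))]) 140.769101723354
ring (array([ 495.6, -244.5,   17. ]), [(np.float64(-0.3), np.float64(-0.0)), (np.float64(-0.2), np.float64(0.2))]) tip (array([ 497.4, -237.3,  111.8]), [(np.float64(-0.7), np.float64(-0.1)), (np.float64(-0.4), np.float64(0.5))])
slimbase (array([ 495. , -247.5,    2.6]), [(np.float64(-0.3), np.float64(-0.0)), (np.float64(-0.2), np.float64(0.2))]) thickbase (array([ 479.6, -113.5,    3.9]), [(np.float64(-0.2), np.float64(-0.0)), (np.float64(-0.1), np.float64(0.1))])
ring at 30: [ 495.2 -242.9   30. ] [ 499.5 -235.    30. ]
mouth z41 [557.7 268.3  41. ] [561.  271.6  41. ] end [604.3 136.8  41. ] [609.2 141.1  41. ]
jar [781.6  82.7  30. ]
pink [751.6 228.2  30. ]
orange [409.1 167.1  30. ]
cone [396.7 439.9  30. ]
tin [ 346.4 -444.9   30. ]
[239.56818953 603.71159695 204.76097252]
```

```bash
P='python3 -m inch'; python3 -m inch '[[0.094,[0.045,-0.056,0.01],-0.17],[0.094,[0.09,-0.112,0.01],-0.34],[0.094,[0.135,-0.168,0.02],-0.5],[0.094,[0.18,-0.223,0.02],-0.67],[0.094,[0.225,-0.279,0.02],-0.838]]'; python3 -m inch '[[0.094,[0.045,-0.056,0],0],[0.094,[0.09,-0.112,0],0],[0.094,[0.135,-0.167,0],0],[0.094,[0.135,-0.167,0],0],[0.094,[0.135,-0.167,0],0]]'
python3 - <<'E'
from h import *
grab('wrist','w1'); st=bot.state(); print(st['tool_pos'],cv2.Rodrigues(st['tool_rot'])[0][:,1])
c=np.load('pics/w1.npy',allow_pickle=True).item(); print(c['origin'],c['rotation'])
E
```

```text
time: 0.78
tool_pos: [436.3, 360.2, 225.2]
tool_rot: [-1.801, -2.574, -0.001]
contact_force: [0.8, 0.3, -0.0]
grip_width: 94.1
grasp_force: 0.0
time: 1.4
tool_pos: [571.3, 192.0, 224.7]
tool_rot: [1.8, 2.574, -0.001]
contact_force: [-0.7, 1.1, 0.5]
grip_width: 94.0
grasp_force: 0.0
[569.96088671 194.53327591 224.54451639] [ 9.38193076e-01  3.46111156e-01 -9.05840777e-04]
[547.77159085 257.28249285 403.42410514] [-0.23762474 -0.04257789  0.34764276]
```

View pics/w1.png

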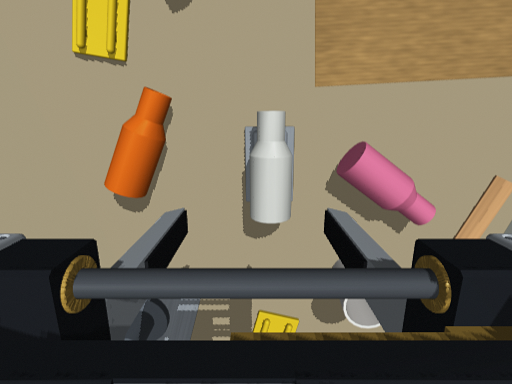

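Run:
```python
from h import *
print('end',atz('w1',270.5,218,41),'mouth',atz('w1',271.5,113,41))
print(proj('w1',[606.5,139,41]),proj('w1',[559.5,270,41]))
T=lambda x,y:('top',135+x/4,145+y/4)
print(tri(('w1',270.5,219),T(244,126)),tri(('w1',271.5,113),T(73,190)))
st=bot.state();R=cv2.Rodrigues(st['tool_rot'])[0];print(R)
```

```text
end [613.7 138.   41. ] mouth [565.1 270.1  41. ]
(np.float64(265.84220906233236), np.float64(215.6957203769703)) (np.float64(267.3747861925298), np.float64(111.48363194960335))
(array([609.1, 137. ,  42.3]), [(np.float64(-3.4), np.float64(-1.1)), (np.float64(-0.2), np.float64(-1.6))]) (array([563.7, 272.3,  13.6]), [(np.float64(-1.5), np.float64(-1.6)), (np.float64(0.4), np.float64(-0.9))])
[[-3.46110684e-01  9.38193076e-01 -1.07114774e-03]
 [ 9.38193469e-01  3.46111156e-01  2.86333376e-04]
 [ 6.39372175e-04 -9.05840777e-04 -9.99999385e-01]]
```

```bash
python3 -m inch '[[0.094,[0.032,-0.037,-0.03],0],[0.094,[0.032,-0.037,-0.07],0],[0.094,[0.032,-0.037,-0.11],0],[0.094,[0.032,-0.037,-0.11],0],[0.094,[0.032,-0.037,-0.11],0]]'
python3 - <<'E'
from h import *
grab('wrist','w2'); st=bot.state(); print(st['tool_pos'])
E
```

```text
time: 2.08
tool_pos: [602.6, 159.5, 116.2]
tool_rot: [1.791, 2.58, 0.003]
contact_force: [0.5, -0.1, 0.5]
grip_width: 93.9
grasp_force: 0.0
[603.1502799  159.17748552 116.82196754]
```

View pics/w2.png

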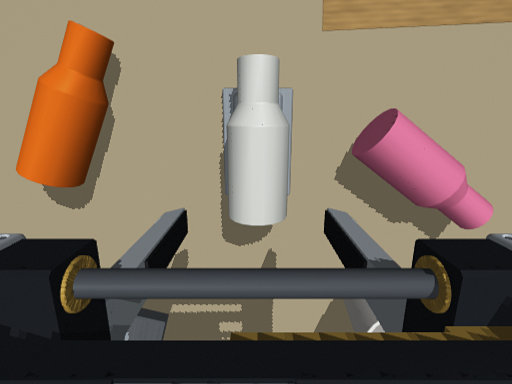

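Run:
```python
from h import *
print(tri(('w1',270.5,218.5),('w2',258,221)),tri(('w1',271.5,112),('w2',258,55)))
print(atz('w2',258,219,41),atz('w2',258,55,41))
st=bot.state();R=cv2.Rodrigues(st['tool_rot'])[0];t=st['tool_pos']
for d in (0,10,-10,): print(proj('w2',t+R[:,2]*(78)+R[:,0]*d))
print(R[:,0])
```

```text
(array([613. , 139.3,  50.8]), [(np.float64(0.2), np.float64(1.1)), (np.float64(-0.3), np.float64(-1.5))]) (array([563.9, 270.6,  59. ]), [(np.float64(0.1), np.float64(-0.0)), (np.float64(-0.1), np.float64(0.0))])
[614.5 136.4  41. ] [562.8 274.1  41. ]
(np.float64(255.50582139794446), np.float64(193.25824995093632))
(np.float64(255.50521583783723), np.float64(183.087862430842))
(np.float64(255.5064162678591), np.float64(203.2490955889128))
[-3.48978232e-01  9.37130807e-01  2.08651857e-04]
```

Run:
```python
from h import *
st=bot.state();R=cv2.Rodrigues(st['tool_rot'])[0];t=st['tool_pos']
for f,v in(('w2',223),('w1',221)):
  p=atz(f,258 if f=='w2' else 270.5,v,66);print(p,R.T@(p-t))
for z in(41,59):
  p=atz('w2',258,55,z);print(p,R.T@(p-t))
```

```text
[612.2 141.5  66. ] [-19.73487569   2.15902667  50.82456688]
[610.7 142.4  66. ] [-18.36799062   1.06741491  50.82157243]
[562.8 274.1  41. ] [121.76297773   2.06407985  75.85391892]
[563.9 270.6  59. ] [118.10289958   1.92758216  57.85266351]
```

```bash
python3 -m inch '[[0.094,[0.002,-0.003,-0.04],0],[0.094,[0.002,-0.003,-0.07],0],[0.094,[0.002,-0.003,-0.094],0],[0.094,[0.002,-0.003,-0.094],0],[0.09,[0.002,-0.003,-0.094],0]]' && python3 -m inch '[[0.05,[0,0,0],0],[0.05,[0,0,0],0],[0.05,[0,0,0],0],[0.05,[0,0,0],0],[0.05,[0,0,0],0]]'
```

```text
time: 2.75
tool_pos: [605.7, 155.3, 22.9]
tool_rot: [1.793, 2.577, 0.004]
contact_force: [-0.2, -0.6, -0.3]
grip_width: 90.6
grasp_force: 0.0
time: 3.38
tool_pos: [605.5, 154.8, 21.4]
tool_rot: [1.794, 2.577, 0.003]
contact_force: [2.4, 1.0, 1.7]
grip_width: 54.7
grasp_force: 30.0
```

```bash
python3 -m inch '[[0.05,[0,0,0.02],0],[0.05,[0,0,0.05],0],[0.05,[0,0,0.09],0],[0.05,[0,0,0.12],0],[0.05,[0,0,0.15],0]]' && python3 -m inch '[[0.05,[0,0,0.03],0],[0.05,[0,0,0.06],0],[0.05,[0,0,0.08],0],[0.05,[0,0,0.08],0],[0.05,[0,0,0.08],0]]'
python3 - <<'E'
from h import *
a=grab('wrist','w3')['color'];b=grab('scene','s3')['color'];st=bot.state();print(st['tool_pos'],st['moment'])
cv2.imwrite('pics/c3.png',np.hstack([a[::1,120:400],b[:,180:460]])[:,:,::-1])
E
```

```text
time: 4.0
tool_pos: [603.4, 154.6, 173.0]
tool_rot: [-1.794, -2.578, 0.001]
contact_force: [0.7, 0.8, -1.1]
grip_width: 54.3
grasp_force: 30.0
time: 4.62
tool_pos: [603.2, 154.6, 250.4]
tool_rot: [-1.793, -2.578, 0.002]
contact_force: [-0.0, -0.6, -0.8]
grip_width: 54.2
grasp_force: 30.0
[603.2469994  154.58786563 249.82991486] [-0.1062716  -0.05205372  0.02199349]
```

View pics/c3.png

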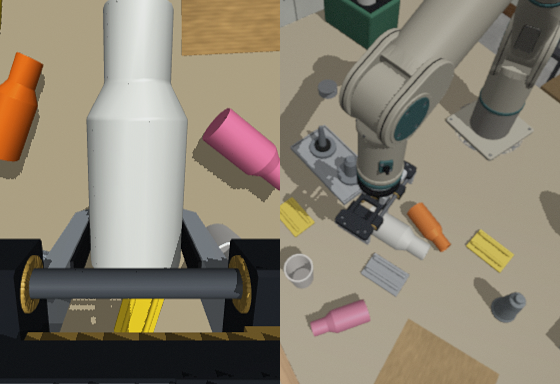

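The bottle is held but stays horizontal: in the picture its mouth still points up the image at (138,0) in the wrist half. I'll try swinging it down by inertia (sharp reversal at the bottom).

```bash
python3 -m inch '[[0.05,[0,0,-0.062],0],[0.05,[0,0,0.0],0],[0.05,[0,0,0.03],0],[0.05,[0,0,0.045],0],[0.05,[0,0,0.045],0]]' && python3 -m inch '[[0.05,[0,0,-0.062],0],[0.05,[0,0,0.0],0],[0.05,[0,0,0.03],0],[0.05,[0,0,0.0],0],[0.05,[0,0,0],0]]'
python3 - <<'E'
from h import *
a=grab('wrist','w4')['color'];st=bot.state();print(st['tool_pos'],st['moment'])
b=cv2.imread('pics/w3.png')[:,:,::-1].astype(int)
for im in(b,a.astype(int)):
  m=(im.min(2)>165)&(np.ptp(im,2)<25); m[:, :180]=0;m[:,330:]=0
  r=np.where(m[:260].sum(1)>15)[0]; print([ (k,np.where(m[k])[0][[0,-1]].tolist()) for k in range(0,240,30) if m[k].sum()>5])
E
```

```text
time: 5.35
tool_pos: [604.3, 154.8, 296.1]
tool_rot: [1.794, 2.579, 0.001]
contact_force: [0.2, -0.3, -0.5]
grip_width: 54.5
grasp_force: 30.0
time: 5.98
tool_pos: [601.6, 154.5, 292.7]
tool_rot: [-1.791, -2.575, 0.008]
contact_force: [-0.5, 0.1, -1.1]
grip_width: 54.5
grasp_force: 30.0
[602.61422463 154.6251539  293.97431759] [-0.06887082  0.0194402   0.01236323]
[(0, [233, 286]), (30, [232, 286]), (60, [231, 284]), (90, [225, 291]), (120, [219, 301]), (150, [220, 299]), (180, [220, 297]), (210, [219, 295])]
[(0, [233, 286]), (30, [232, 286]), (60, [231, 284]), (90, [225, 290]), (120, [219, 301]), (150, [220, 298]), (180, [220, 296]), (210, [219, 295])]
```

```bash
python3 -m inch '[[0.05,[0,0,-0.06],0],[0.05,[0,0,-0.12],0],[0.05,[0,0,-0.18],0],[0.05,[0,0,-0.23],0],[0.05,[0,0,-0.255],0]]' && python3 -m inch '[[0.05,[0,0,-0.008],0],[0.054,[0,0,-0.008],0],[0.054,[0,0,-0.008],0]]' && python3 -m inch '[[0.0545,[0,0,0],0],[0.0545,[0,0,0],0]]' && python3 -m inch '[[0.055,[0,0,0],0],[0.055,[0,0,0],0]]'
```

```text
time: 6.65
tool_pos: [602.4, 154.5, 38.0]
tool_rot: [-1.792, -2.576, 0.005]
contact_force: [-0.8, 0.9, -0.2]
grip_width: 54.4
grasp_force: 30.0
time: 7.02
tool_pos: [605.5, 155.0, 34.5]
tool_rot: [1.793, 2.577, 0.003]
contact_force: [0.9, -0.1, -0.9]
grip_width: 54.4
grasp_force: 19.2
time: 7.28
tool_pos: [605.1, 155.0, 33.9]
tool_rot: [1.794, 2.578, 0.003]
contact_force: [1.4, 0.5, 0.3]
grip_width: 54.4
grasp_force: 2.5
time: 7.52
tool_pos: [604.3, 154.7, 33.1]
tool_rot: [1.794, 2.579, 0.0]
contact_force: [0.5, -0.6, -1.0]
grip_width: 54.8
grasp_force: 0.5
```

```bash
python3 -m inch '[[0.0545,[0,0,-0.011],0],[0.053,[0,0,-0.011],0],[0.0543,[0,0,-0.011],0],[0.0543,[0,0,-0.011],0]]' && python3 -m inch '[[0.0543,[0,0,0.015],0],[0.0543,[0,0,0.03],0],[0.0543,[0,0,0.045],0],[0.0543,[0,0,0.06],0],[0.0543,[0,0,0.06],0]]'
cat >> h.py <<'E'
def wid(f):
    im=grab('wrist',f)['color'].astype(int); m=(im.min(2)>165)&(np.ptp(im,2)<25); m[:, :180]=0;m[:,330:]=0
    print([ (k,np.where(m[k])[0][[0,-1]].tolist()) for k in range(0,240,30) if m[k].sum()>5]); print(bot.state()['tool_pos'].round(1),bot.state()['grasp_force'])
E
python3 -c "
from h import *
wid('w5')"
```

```text
time: 8.02
tool_pos: [606.5, 153.8, 24.5]
tool_rot: [1.793, 2.575, 0.004]
contact_force: [-0.7, -1.4, 15.2]
grip_width: 54.9
grasp_force: 24.2
time: 8.65
tool_pos: [605.3, 155.1, 83.5]
tool_rot: [1.793, 2.577, 0.003]
contact_force: [1.0, 0.9, -0.1]
grip_width: 54.9
grasp_force: 24.0
[(30, [230, 286]), (60, [230, 284]), (90, [229, 282]), (120, [216, 297]), (150, [220, 299]), (180, [221, 296]), (210, [221, 294])]
[604.6 154.9  82.6] 23.95604213612387
```

View pics/w5.png

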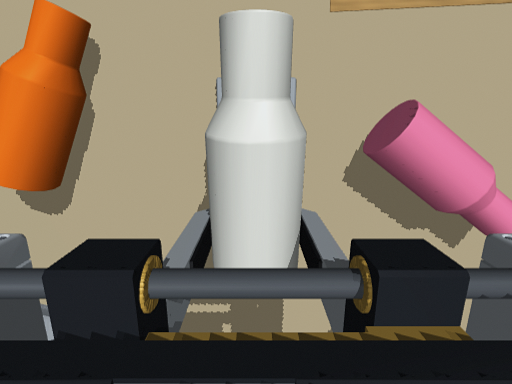

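```bash
python3 -m inch '[[0.0547,[0,0,0.0],0],[0.0547,[0,0,0],0],[0.0547,[0,0,0],0]]'; python3 -c "
from h import *
wid('w6')"; python3 -m inch '[[0.0548,[0,0,0.0],0],[0.0548,[0,0,0],0],[0.0548,[0,0,0],0]]';  python3 -c "
from h import *
wid('w7')"
```

```text
time: 9.07
tool_pos: [604.0, 154.6, 81.5]
tool_rot: [-1.794, -2.578, 0.001]
contact_force: [0.1, 0.4, -1.2]
grip_width: 55.0
grasp_force: 14.5
[(30, [230, 286]), (60, [230, 284]), (90, [230, 282]), (120, [217, 297]), (150, [220, 299]), (180, [220, 296]), (210, [221, 294])]
[604.1 154.6  81.6] 14.504130862624152
time: 9.5
tool_pos: [604.3, 154.7, 82.0]
tool_rot: [1.794, 2.579, 0.0]
contact_force: [-1.0, 0.1, -0.5]
grip_width: 55.3
grasp_force: 12.3
[(30, [230, 286]), (60, [230, 284]), (90, [230, 282]), (120, [217, 297]), (150, [220, 299]), (180, [220, 297]), (210, [221, 294])]
[604.3 154.7  82. ] 12.30422657346935
```

```bash
python3 -m inch '[[0.0549,[0,0,0.0],0],[0.0549,[0,0,0],0]]'|grep -i gr; python3 -c "
from h import *
wid('w8')"; python3 -m inch '[[0.055,[0,0,0.0],0],[0.055,[0,0,0],0]]'|grep -i gr;  python3 -c "
from h import *
wid('w9')"; python3 -m inch '[[0.0551,[0,0,0.0],0],[0.0551,[0,0,0],0]]'|grep -i gr;  python3 -c "
from h import *
wid('w10')"
```

```text
grip_width: 55.2
grasp_force: 10.2
[(30, [230, 286]), (60, [230, 284]), (90, [230, 282]), (120, [217, 297]), (150, [220, 299]), (180, [221, 297]), (210, [221, 294])]
[604.3 154.8  82. ] 10.189020598190837
grip_width: 54.8
grasp_force: 8.2
[(30, [231, 286]), (60, [230, 284]), (90, [230, 282]), (120, [217, 297]), (150, [220, 299]), (180, [221, 296]), (210, [221, 294])]
[604.3 154.7  82. ] 8.170108781632734
grip_width: 55.3
grasp_force: 6.3
[(30, [231, 286]), (60, [230, 284]), (90, [230, 282]), (120, [217, 297]), (150, [220, 299]), (180, [221, 297]), (210, [221, 294])]
[604.3 154.7  82. ] 6.2619263221859
```

```bash
python3 -m inch '[[0.0552,[0,0,0.0],0],[0.0552,[0,0,0],0]]'|grep -i gr; python3 -c "
from h import *
wid('w11')"; python3 -m inch '[[0.05525,[0,0,0.0],0],[0.05525,[0,0,0],0]]'|grep -i gr;  python3 -c "
from h import *
wid('w12')"; python3 -m inch '[[0.0553,[0,0,0.0],0],[0.0553,[0,0,0],0]]'|grep -i gr;  python3 -c "
from h import *
wid('w13')"
```

```text
grip_width: 55.2
grasp_force: 4.5
[(30, [231, 286]), (60, [230, 284]), (90, [230, 282]), (120, [217, 297]), (150, [220, 299]), (180, [220, 296]), (210, [221, 294])]
[604.2 154.7  81.9] 4.462884310923982
grip_width: 55.0
grasp_force: 0.0
[(90, [235, 281]), (120, [236, 280]), (150, [224, 289]), (180, [231, 286]), (210, [233, 285])]
[604.4 154.8  82.1] 0.0
grip_width: 55.3
grasp_force: 0.0
[(90, [193, 281]), (120, [207, 280]), (150, [210, 277]), (180, [226, 290]), (210, [240, 295])]
[604.3 154.7  82. ] 0.0
```

Run:
```python
from h import *
b=grab('scene','s13')['color']; a=cv2.imread('pics/w13.png')
cv2.imwrite('pics/c13.png',np.hstack([a[:,100:430],cv2.resize(b[160:320,220:400],(432,384))[:,:,::-1]]))
```

```text
(no output)
```

View pics/c13.png

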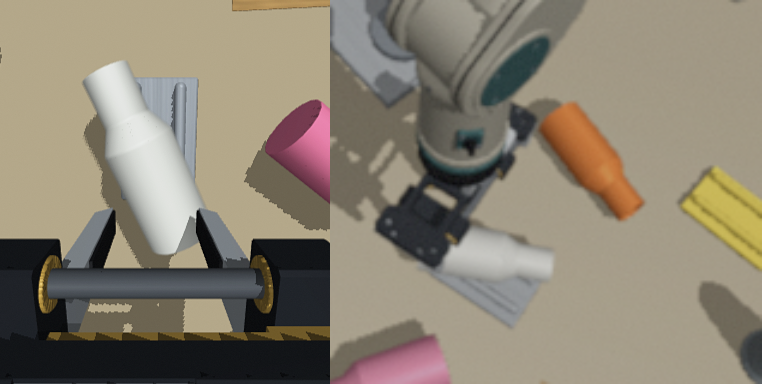

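```bash
python3 -m inch '[[0.07,[0,0,0.03],0],[0.094,[0,0,0.08],0],[0.094,[0,0,0.11],0.15],[0.094,[0,0,0.11],0.3],[0.094,[0,0,0.11],0.38]]'
python3 - <<'E'
from h import *
a=grab('wrist','w14')['color'];b=grab('scene','s14')['color']; print(bot.state()['tool_pos'])
cv2.imwrite('pics/c14.png',np.hstack([a[:260,100:430],cv2.resize(b[200:300,230:380],(390,260),interpolation=cv2.INTER_CUBIC)])[:,:,::-1])
E
```

```text
time: 12.02
tool_pos: [604.5, 154.8, 192.7]
tool_rot: [1.27, 2.873, 0.001]
contact_force: [-1.1, 0.1, -0.2]
grip_width: 94.0
grasp_force: 0.0
[604.23956125 154.62976191 192.16665054]
```

View pics/c14.png

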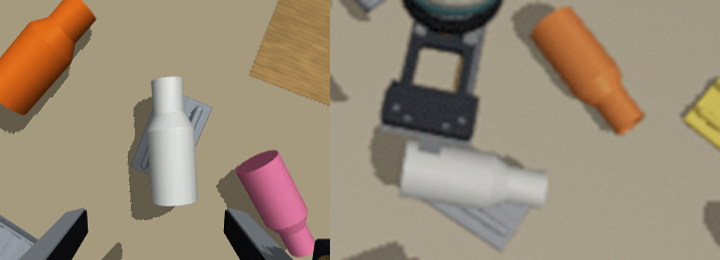

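Run:
```python
from h import *
st=bot.state();R=cv2.Rodrigues(st['tool_rot'])[0];t=st['tool_pos']
e=atz('w14',274,204,70);m=atz('w14',267,78,50)
print(e,m,np.linalg.norm((m-e)[:2]),R.T@(e-t),R.T@(m-t))
a1=atz('w14',273,190,47);a2=atz('w14',270.5,125,47);a3=atz('w14',266.5,85,47)
for d in(a2-a1,a3-a1,m-e):print(np.degrees(np.arctan2(d[1],d[0])))
print('toolx',np.degrees(np.arctan2(R[1,0],R[0,0])))
# scene: body corners
S=lambda x,y:('scene',230+(x-330)/2.6,200+y/2.6)
print(tri(S(546,188),('w14',267,80)),tri(S(403,172),('w14',274,200)))
```

```text
[638.2 150.5  70. ] [539.5 246.5  50. ] 137.68692748405715 [-25.85918216  22.37602961 122.17067092] [111.53934965  13.519784   142.1931675 ]
135.26354818502443
136.548157698978
135.79449763367077
toolx 132.10991781148454
(array([539. , 247.1,  45.3]), [(np.float64(-0.9), np.float64(-0.1)), (np.float64(-0.2), np.float64(-2.1))]) (array([641.5, 151.2,  41.9]), [(np.float64(-0.6), np.float64(-0.6)), (np.float64(0.8), np.float64(-1.5))])
```

```bash
python3 -m inch '[[0.08,[0.0035,0.026,-0.05],0.064],[0.08,[0.0035,0.026,-0.1],0.064],[0.08,[0.0035,0.026,-0.145],0.064],[0.08,[0.0035,0.026,-0.165],0.064],[0.08,[0.0035,0.026,-0.165],0.064]]' && python3 -m inch '[[0.05,[0,0,0],0],[0.05,[0,0,0],0],[0.05,[0,0,0],0]]'&& python3 -m inch '[[0.05,[0,0,0.03],0],[0.05,[0,0,0.08],0],[0.05,[0,0,0.13],0],[0.05,[0,0,0.16],0],[0.05,[0,0,0.16],0]]'
python3 - <<'E'
from h import *
a=grab('wrist','w15')['color'];b=grab('scene','s15')['color']; print(bot.state()['tool_pos'])
cv2.imwrite('pics/c15.png',np.hstack([a[:,80:430],b[:,120:450]])[:,:,::-1])
E
```

```text
time: 12.75
tool_pos: [607.1, 180.4, 26.0]
tool_rot: [-1.183, -2.909, 0.002]
contact_force: [-0.3, 1.0, 1.2]
grip_width: 79.9
grasp_force: 0.0
time: 13.12
tool_pos: [608.6, 181.0, 28.4]
tool_rot: [1.182, 2.909, 0.002]
contact_force: [-0.2, -0.2, 4.3]
grip_width: 56.0
grasp_force: 30.0
time: 13.75
tool_pos: [609.5, 181.2, 190.0]
tool_rot: [1.181, 2.906, 0.006]
contact_force: [-0.1, -0.1, -1.4]
grip_width: 55.6
grasp_force: 30.0
[607.10201431 180.64399652 186.41791593]
```

View pics/c15.png

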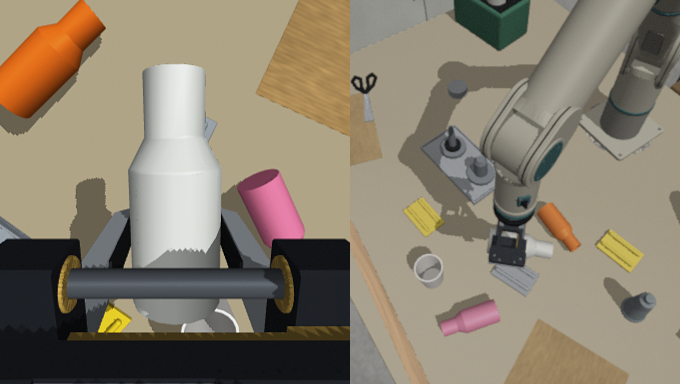

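```bash
python3 -m inch '[[0.05,[0,-0.06,0],-0.17],[0.05,[0,-0.12,0],-0.34],[0.05,[0,-0.18,0],-0.5],[0.05,[0,-0.24,0],-0.67],[0.05,[0,-0.3,0],-0.67]]'|head -2 && python3 -m inch '[[0.05,[0,-0.06,0],0],[0.05,[0,-0.12,0],0],[0.05,[0,-0.13,0],0],[0.05,[0,-0.13,0],0]]'
python3 - <<'E'
from h import *
a=grab('wrist','w16')['color'].astype(int);st=bot.state();R=cv2.Rodrigues(st['tool_rot'])[0]; print(st['tool_pos'],np.degrees(np.arctan2(R[1,0],R[0,0])))
m=((a.max(2)<45)).astype(np.uint8); m[235:]=0
n,l,s,c=cv2.connectedComponentsWithStats(m)
for i in range(1,n):
    if s[i,4]>25: print(s[i],c[i].round(1))
cv2.imwrite('pics/w16x.png',cv2.resize(a[0:240,0:260].astype(np.uint8),None,fx=2.5,fy=2.5,interpolation=cv2.INTER_CUBIC)[:,:,::-1])
E
```

```text
time: 14.48
tool_pos: [606.3, -120.6, 184.8]
time: 14.98
tool_pos: [606.5, -249.4, 185.0]
tool_rot: [-2.074, -2.356, 0.001]
contact_force: [0.0, 0.3, -0.5]
grip_width: 55.7
grasp_force: 30.0
[ 607.29831124 -247.44408345  185.33145789] 97.4318477172661
[142  19  40  40 663] [166.8  44. ]
[173  41  30  38  87] [192.9  63.1]
[ 144  136   48   42 1055] [172.5 156.4]
[301 215   9  20 100] [303.8 227.7]
[201 217  10  18  88] [206.6 228.2]
```

View pics/w16x.png

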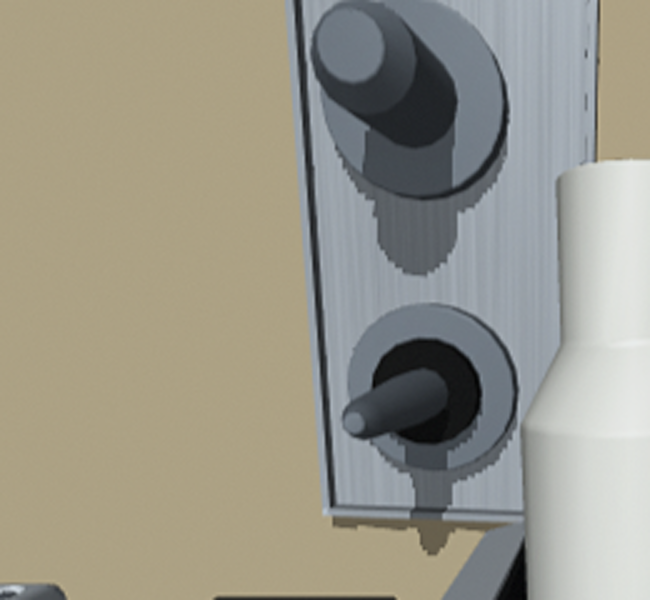

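Run:
```python
from h import *
st=bot.state();R=cv2.Rodrigues(st['tool_rot'])[0];t=st['tool_pos']
for n,u,v,z in(('ring',426.5,392,29),('tip',355,420,115),('sbase',432,388,20),('thicktop',352,47,88),('thbase',415,98,20)):
    p=atz('w16',u/2.5,v/2.5,z);print(n,p,(R.T@(p-t)).round(1))
p=atz('w16',(80+174)/1,0,0)
# mouth of bottle in w15
print('mouth', [ (R.T@(atz('w16',255+d,66,204)-t)).round(1) for d in(0,)])
```

```text
ring [ 501.3 -238.3   29. ] [  22.4 -103.6  156.6]
tip [ 500.9 -237.1  115. ] [  23.8 -104.    70.6]
sbase [ 501.3 -237.5   20. ] [  23.1 -103.5  165.6]
thicktop [ 485.1 -107.6   88. ] [ 154.2 -102.9   97.9]
thbase [ 486.2 -106.7   20. ] [ 154.8 -101.5  165.9]
mouth [array([ 94.8,  -0.8, -18.4])]
```

```bash
python3 -m inch '[[0.05,[-0.036,0.05,0],0],[0.05,[-0.072,0.1,0],0],[0.05,[-0.108,0.15,-0.01],0],[0.0552,[-0.126,0.175,-0.035],0],[0.0552,[-0.126,0.175,-0.035],0]]' && python3 -m inch '[[0.0553,[0,0,-0.03],0],[0.0553,[0,0,-0.03],0]]'
```

```text
time: 15.65
tool_pos: [478.7, -69.0, 150.6]
tool_rot: [-2.061, -2.363, 0.002]
contact_force: [-0.2, -0.5, -0.7]
grip_width: 56.3
grasp_force: 24.3
time: 15.9
tool_pos: [481.2, -73.5, 121.1]
tool_rot: [-2.071, -2.36, 0.002]
contact_force: [0.3, -0.3, -0.2]
grip_width: 55.7
grasp_force: 22.1
```

```bash
python3 -m inch '[[0.0558,[0,0,-0.015],0],[0.0558,[0,0,-0.022],0],[0.0558,[0,0,-0.028],0],[0.0558,[0,0,-0.031],0]]' && python3 -m inch '[[0.0558,[0,0,-0.004],0],[0.0558,[0,0,-0.008],0]]'
```

```text
time: 16.4
tool_pos: [481.7, -71.6, 91.2]
tool_rot: [-2.07, -2.359, -0.004]
contact_force: [-0.8, 8.0, 7.0]
grip_width: 55.9
grasp_force: 10.9
time: 16.65
tool_pos: [480.4, -71.5, 82.9]
tool_rot: [-2.069, -2.358, -0.002]
contact_force: [-3.0, 5.3, 1.6]
grip_width: 56.0
grasp_force: 3.7
```

```bash
python3 -m inch '[[0.0552,[0,0,0],0]]'
python3 - <<'E'
from h import *
wid('w17')
im=cv2.imread('pics/w17.png').astype(int);m=(im.min(2)>150)&(np.ptp(im,2)<30);m[:,:180]=0;m[:,330:]=0
r=np.where(m.sum(1)>12)[0];print(r[:3],[(k,m[k].sum()) for k in range(60,236,8)])
st=bot.state();R=cv2.Rodrigues(st['tool_rot'])[0];t=st['tool_pos']
g=t-19*R[:,2]
for th in range(0,91,10):
  a=np.radians(th);d=R[:,0]*np.cos(a)+R[:,2]*np.sin(a);n=np.cross(R[:,1],d);n*=np.sign(n[2]) if abs(n[2])>1e-6 else 1
  print(th,[np.round(proj('w17',g+95*d+s*18*n),0)[1] for s in(1,-1)], 'shoulder',np.round(proj('w17',g+40*d+28*n)[1]))
E
```

```text
time: 16.77
tool_pos: [480.2, -71.7, 82.7]
tool_rot: [-2.069, -2.358, -0.001]
contact_force: [-2.5, 5.9, 2.9]
grip_width: 55.3
grasp_force: 14.2
[(90, [237, 277]), (120, [235, 276]), (150, [223, 288]), (180, [220, 292]), (210, [218, 293])]
[480.2 -71.7  82.8] 14.360469616949558
[74 75 76] [(60, np.int64(0)), (68, np.int64(0)), (76, np.int64(29)), (84, np.int64(44)), (92, np.int64(45)), (100, np.int64(44)), (108, np.int64(45)), (116, np.int64(46)), (124, np.int64(47)), (132, np.int64(45)), (140, np.int64(56)), (148, np.int64(64)), (156, np.int64(76)), (164, np.int64(78)), (172, np.int64(80)), (180, np.int64(84)), (188, np.int64(83)), (196, np.int64(84)), (204, np.int64(83)), (212, np.int64(82)), (220, np.int64(83)), (228, np.int64(83))]
0 [np.float64(63.0), np.float64(74.0)] shoulder 180.0
10 [np.float64(65.0), np.float64(85.0)] shoulder 169.0
20 [np.float64(73.0), np.float64(99.0)] shoulder 161.0
30 [np.float64(84.0), np.float64(113.0)] shoulder 156.0
40 [np.float64(97.0), np.float64(128.0)] shoulder 154.0
50 [np.float64(111.0), np.float64(144.0)] shoulder 155.0
60 [np.float64(126.0), np.float64(161.0)] shoulder 158.0
70 [np.float64(142.0), np.float64(177.0)] shoulder 162.0
80 [np.float64(158.0), np.float64(194.0)] shoulder 169.0
90 [np.float64(175.0), np.float64(211.0)] shoulder 176.0
```

```bash
cat >> h.py <<'E'
def est(f):
    im=grab('wrist',f)['color'].astype(int);m=(im.min(2)>150)&(np.ptp(im,2)<30);m[:,:180]=0;m[:,330:]=0
    w=m.sum(1); r=np.where(w>12)[0][0]
    st=bot.state();R=cv2.Rodrigues(st['tool_rot'])[0];t=st['tool_pos'];g=t-19*R[:,2]
    def row(th):
        a=np.radians(th);d=R[:,0]*np.cos(a)+R[:,2]*np.sin(a);n=-R[:,2]*np.cos(a)+R[:,0]*np.sin(a)
        return proj(f,g+95*d+18*n)[1]
    ths=np.arange(0,100);print('row',r,'theta',np.interp(r,[row(x) for x in ths],ths).round(1),[(k,int(w[k])) for k in range(r,236,12)],t.round(1))
E
python3 -m inch '[[0.0553,[0,0,-0.004],0],[0.0553,[0,0,-0.008],0],[0.0553,[0,0,-0.011],0]]'; python3 -c "
from h import *
est('w18')"
```

```text
time: 17.2
tool_pos: [480.1, -72.9, 71.6]
tool_rot: [-2.071, -2.358, 0.001]
contact_force: [-2.5, 3.1, 1.2]
grip_width: 55.3
grasp_force: 2.7
row 103 theta 44.3 [(103, 13), (115, 36), (127, 38), (139, 29), (151, 65), (163, 74), (175, 90), (187, 89), (199, 91), (211, 82), (223, 85), (235, 86)] [480.  -73.2  71.3]
```

```bash
python3 -m inch '[[0.05,[0,0,0],0],[0.05,[0,0,0.04],0],[0.05,[0,0,0.09],0],[0.05,[0.003,-0.02,0.124],0],[0.05,[0.01,-0.07,0.124],0]]'; python3 -c "
from h import *
est('w19')"
```

```text
time: 17.88
tool_pos: [495.7, -144.2, 199.3]
tool_rot: [2.063, 2.359, 0.008]
contact_force: [0.9, -0.3, -1.1]
grip_width: 54.7
grasp_force: 30.0
row 101 theta 30.5 [(101, 13), (113, 71), (125, 58), (137, 28), (149, 68), (161, 72), (173, 71), (185, 75), (197, 76), (209, 79), (221, 82), (233, 84)] [ 495.1 -154.7  198.9]
```

```bash
python3 -m inch '[[0.05,[0.008,-0.06,0],0],[0.05,[0.016,-0.12,0],0],[0.05,[0.024,-0.18,0],0],[0.05,[0.024,-0.194,0],0],[0.05,[0.024,-0.194,0],0]]'; python3 -c "
from h import *
est('w20')"
```

```text
time: 18.55
tool_pos: [515.3, -339.8, 195.7]
tool_rot: [2.076, 2.357, -0.001]
contact_force: [-0.8, 0.8, -1.1]
grip_width: 54.7
grasp_force: 30.0
row 0 theta 0.0 [(0, 58), (12, 75), (24, 83), (36, 89), (48, 110), (60, 68), (72, 46), (84, 38), (96, 37), (108, 69), (120, 90), (132, 97), (144, 73), (156, 68), (168, 71), (180, 74), (192, 77), (204, 80), (216, 83), (228, 86)] [ 515.8 -337.6  195.7]
```

```bash
sed -i 's/^    im=grab(.wrist.,f)\[.color.\].astype(int);m=(im.min(2)>150)&(np.ptp(im,2)<30).*/    im=grab("wrist",f)["color"].astype(int);m=(im.min(2)>120)\&(im[:,:,2]-im[:,:,0]<6)\&(im[:,:,0]-im[:,:,2]<14);m[:,:200]=0;m[:,310:]=0/' h.py
python3 - <<'E'
from h import *
im=cv2.imread('pics/w20.png').astype(int)[:,:,::-1]
for r in range(60,200,8): print(r,im[r,256],im[r,235],im[r,215])
for f in('w20','w19','w18'):
  im=cv2.imread(f'pics/{f}.png').astype(int)[:,:,::-1]
  m=(im.min(2)>120)&(im[:,:,2]-im[:,:,0]<6)&(im[:,:,0]-im[:,:,2]<14);m[:,:200]=0;m[:,310:]=0
  print(f,[(k,int(m[k].sum())) for k in range(60,200,6)])
E
```

```text
60 [125 133 144] [120 130 140] [158 166 175]
68 [18 19 19] [119 129 140] [157 166 173]
76 [70 77 83] [59 63 69] [155 163 171]
84 [36 40 44] [25 25 26] [153 162 169]
92 [34 37 41] [21 21 23] [152 159 167]
100 [12 14 14] [18 19 19] [152 160 167]
108 [201 204 198] [65 71 76] [151 159 167]
116 [201 205 199] [113 123 132] [150 158 165]
124 [201 204 198] [124 125 122] [149 157 165]
132 [163 166 162] [142 144 142] [150 158 165]
140 [201 205 200] [139 141 137] [149 158 166]
148 [201 205 200] [191 193 189] [102  96  77]
156 [201 204 200] [192 195 190] [175 164 135]
164 [203 204 199] [193 195 191] [175 165 135]
172 [201 204 198] [194 196 192] [155 148 124]
180 [202 205 200] [194 198 193] [121 125 122]
188 [202 206 201] [194 198 193] [137 140 136]
196 [202 205 201] [196 200 195] [145 148 143]
w20 [(60, 0), (66, 0), (72, 0), (78, 0), (84, 0), (90, 0), (96, 0), (102, 0), (108, 28), (114, 39), (120, 41), (126, 44), (132, 44), (138, 46), (144, 53), (150, 65), (156, 74), (162, 77), (168, 79), (174, 80), (180, 82), (186, 83), (192, 85), (198, 86)]
w19 [(60, 0), (66, 0), (72, 0), (78, 0), (84, 0), (90, 32), (96, 2), (102, 0), (108, 27), (114, 39), (120, 41), (126, 43), (132, 43), (138, 44), (144, 52), (150, 65), (156, 73), (162, 77), (168, 79), (174, 80), (180, 81), (186, 84), (192, 85), (198, 86)]
w18 [(60, 0), (66, 0), (72, 0), (78, 0), (84, 0), (90, 0), (96, 0), (102, 0), (108, 31), (114, 39), (120, 42), (126, 43), (132, 43), (138, 45), (144, 52), (150, 65), (156, 74), (162, 77), (168, 79), (174, 81), (180, 81), (186, 83), (192, 85), (198, 86)]
```

```bash
python3 -m inch '[[0.05,[0,0,-0.05],0],[0.05,[0,0,-0.065],0],[0.05,[-0.001,0.006,-0.065],0],[0.05,[-0.002,0.012,-0.065],0],[0.05,[-0.002,0.018,-0.063],0]]'; python3 -m inch '[[0.05,[-0.001,0.005,0.003],0],[0.05,[-0.001,0.01,0.006],0]]';  python3 -c "
from h import *
est('w21')"
```

```text
time: 19.23
tool_pos: [514.3, -323.2, 135.1]
tool_rot: [2.07, 2.355, -0.004]
contact_force: [-1.7, -7.2, 1.2]
grip_width: 54.8
grasp_force: 29.9
time: 19.48
tool_pos: [514.2, -313.7, 141.3]
tool_rot: [2.069, 2.353, -0.003]
contact_force: [0.3, -5.9, -1.5]
grip_width: 54.4
grasp_force: 30.0
row 125 theta 59.8 [(125, 13), (137, 40), (149, 42), (161, 65), (173, 88), (185, 79), (197, 83), (209, 93), (221, 90), (233, 94)] [ 514.3 -313.1  141.6]
```

```bash
python3 -m inch '[[0.05,[-0.001,0.008,0.003],0],[0.05,[-0.002,0.016,0.006],0],[0.05,[-0.003,0.024,0.009],0],[0.05,[-0.004,0.031,0.012],0],[0.05,[-0.004,0.036,0.014],0]]';  python3 -c "
from h import *
est('w22')"
```

```text
time: 20.15
tool_pos: [509.8, -278.2, 155.3]
tool_rot: [2.07, 2.352, -0.004]
contact_force: [0.8, -7.0, -1.7]
grip_width: 54.3
grasp_force: 30.0
row 165 theta 84.7 [(165, 15), (177, 38), (189, 62), (201, 71), (213, 77), (225, 83)] [ 510.  -277.5  155.4]
```

```bash
python3 -m inch '[[0.05,[-0.001,0.005,0.002],0],[0.05,[-0.002,0.01,0.003],0],[0.05,[-0.002,0.0115,0.003],0]]';  python3 -c "
from h import *
est('w23')"
```

```text
time: 20.58
tool_pos: [508.5, -266.3, 158.1]
tool_rot: [2.069, 2.353, -0.002]
contact_force: [1.2, -7.0, -1.9]
grip_width: 54.4
grasp_force: 30.0
row 177 theta 91.4 [(177, 14), (189, 46), (201, 65), (213, 70), (225, 78)] [ 508.4 -266.3  158.2]
```

```bash
python3 -m inch '[[0.05,[0.001,-0.012,0.01],0],[0.05,[0.001,-0.012,0.04],0],[0.05,[0.001,-0.012,0.054],0],[0.05,[0.001,-0.012,0.054],0]]';  python3 - <<'E'
from h import *
est('w24')
im=cv2.imread('pics/w24.png').astype(int)[:,:,::-1]
m=(im.min(2)>120)&(im[:,:,2]-im[:,:,0]<6)&(im[:,:,0]-im[:,:,2]<14);m[:,:200]=0;m[:,310:]=0
print([(k,np.where(m[k])[0][[0,-1]].tolist()) for k in range(170,230,3) if m[k].any()])
st=bot.state();R=cv2.Rodrigues(st['tool_rot'])[0];t=st['tool_pos'];g=t-19*R[:,2]
for th in(80,85,88,90,92,95):
  a=np.radians(th);d=R[:,0]*np.cos(a)+R[:,2]*np.sin(a);n=-R[:,2]*np.cos(a)+R[:,0]*np.sin(a)
  print(th,[np.round(proj('w24',g+s*d+r*n),1).tolist() for s,r in((95,18),(58,18),(40,28))], [np.round(proj('w24',g+95*d+18*k*R[:,1])[0]) for k in(-1,1)])
s=grab('scene','s24')
E
```

```text
time: 21.12
tool_pos: [508.5, -274.7, 211.3]
tool_rot: [2.072, 2.359, 0.002]
contact_force: [0.6, -0.1, -1.5]
grip_width: 54.3
grasp_force: 30.0
row 173 theta 89.5 [(173, 13), (185, 35), (197, 60), (209, 74), (221, 76), (233, 83)] [ 507.8 -274.3  210.2]
[(173, [250, 263]), (176, [244, 267]), (179, [241, 307]), (182, [240, 272]), (185, [239, 273]), (188, [234, 276]), (191, [207, 306]), (194, [228, 292]), (197, [226, 285]), (200, [225, 288]), (203, [224, 288]), (206, [223, 289]), (209, [206, 304]), (212, [221, 290]), (215, [220, 292]), (218, [220, 293]), (221, [219, 294]), (224, [218, 293]), (227, [216, 294])]
80 [[254.4, 157.3], [254.3, 171.8], [254.3, 167.7]] [np.float64(235.0), np.float64(274.0)]
85 [[254.4, 165.5], [254.4, 177.2], [254.3, 171.2]] [np.float64(235.0), np.float64(273.0)]
88 [[254.4, 170.5], [254.4, 180.5], [254.3, 173.5]] [np.float64(236.0), np.float64(273.0)]
90 [[254.4, 173.8], [254.4, 182.7], [254.3, 175.1]] [np.float64(236.0), np.float64(273.0)]
92 [[254.4, 177.2], [254.4, 185.0], [254.3, 176.7]] [np.float64(236.0), np.float64(273.0)]
95 [[254.4, 182.2], [254.4, 188.5], [254.3, 179.2]] [np.float64(236.0), np.float64(273.0)]
```

```bash
cat > fit.py <<'E'
from h import *
from scipy.optimize import differential_evolution as DE, minimize
P=np.linspace(0,2*np.pi,40)
SEG=[((-70,28),(15,28)),((15,28),(33,18)),((33,18),(70,18))]
def fit(f,st,shift=False,rows=(130,232),cols=(200,312)):
    im=cv2.imread(f'pics/{f}.png').astype(int)[:,:,::-1]
    m=(im.min(2)>110)&(im[:,:,2]-im[:,:,0]<4)&(im[:,:,0]-im[:,:,2]<16)
    m=cv2.medianBlur(m.astype(np.uint8),3)
    R=cv2.Rodrigues(np.array(st['tool_rot']))[0];g=np.array(st['tool_pos'])-19*R[:,2]
    c=np.load(f'pics/{f}.npy',allow_pickle=True).item();C=cv2.Rodrigues(np.array(c['rotation']))[0]
    S=slice(*rows),slice(*cols)
    def mask(p):
        ox,xg,th,du,dv=p;a=np.radians(th)
        d=R[:,0]*np.cos(a)+R[:,2]*np.sin(a);n=-R[:,2]*np.cos(a)+R[:,0]*np.sin(a)
        o=g+ox*R[:,0]-xg*d; M=np.zeros(m.shape,np.uint8)
        for s in SEG:
            q=np.vstack([o+x*d+r*(np.outer(np.cos(P),n)+np.outer(np.sin(P),R[:,1])) for x,r in s])
            k=(q-c['origin'])@C; uv=np.c_[c['cx']-c['fx']*k[:,0]/k[:,2]+du,c['cy']+c['fy']*k[:,1]/k[:,2]+dv]
            cv2.fillConvexPoly(M,cv2.convexHull((uv*16).round().astype(np.int32)),1,shift=4)
        return M
    cost=lambda p:float((mask(p)[S]!=m[S]).sum())
    sh=(-6,6) if shift else (-2,2)
    r=DE(cost,[(-8,8),(-45,-5),(75,105),sh,sh],seed=1,maxiter=60,tol=1e-6)
    print(f,'ox,xg,theta,du,dv',r.x.round(1),'cost',r.fun,'of',int(m[S].sum())); return r,m,mask
E
python3 - <<'E'
from fit import *
st=bot.state()
fit('w24',st)
R=cv2.Rodrigues(st['tool_rot'])[0];g=st['tool_pos']-19*R[:,2]
u,v=proj('s24',g+R[:,2]*95);print(u,v)
fit('s24',st,True,(int(v)-22,int(v)+18),(int(u)-28,int(u)+28))
E
```

```text
w24 ox,xg,theta,du,dv [ -8.  -26.7  83.6   1.7   2. ] cost 101.0 of 3465
210.35349194191792 115.67692500981398
s24 ox,xg,theta,du,dv [  0.8 -29.2  85.4  -0.9  -4. ] cost 109.0 of 365
```

```bash
sed -i 's/(-8,8),(-45,-5)/(-16,8),(-45,-5)/' fit.py
python3 - <<'E'
from fit import *
st=bot.state()
r,m,mask=fit('w24',st)
for k in range(140,236,6): print(k,np.where(m[k,200:312])[0][[0,-1]]+200 if m[k,200:312].any() else '',np.where(mask(r.x)[k])[0][[0,-1]] if mask(r.x)[k].any() else '')
for ox in(-10,-8,-6,-4,-2,0):
  S=slice(130,232),slice(200,312)
  b=minimize(lambda p:float((mask([ox,p[0],p[1],p[2],p[3]])[S]!=m[S]).sum()),[-26,85,0,0],method='Nelder-Mead',options=dict(initial_simplex=[[-26,85,0,0],[-22,85,1,0],[-26,90,0,1],[-30,87,1,1],[-28,82,0,-1]]))
  print(ox,b.x.round(1),b.fun)
E
```

```text
w24 ox,xg,theta,du,dv [-12.9 -33.9  83.5   1.6  -1. ] cost 29.0 of 3465
140  
146  
152  
158  
164  
170  
176 [244 266] [244 267]
182 [239 272] [239 272]
188 [235 276] [235 276]
194 [228 283] [228 283]
200 [224 288] [224 287]
206 [222 289] [222 289]
212 [220 291] [220 291]
218 [218 293] [218 293]
224 [216 294] [216 294]
230 [215 296] [215 296]
-10 [-27.5  83.4   1.7   0. ] 80.0
-8 [-25.1  84.6   1.7   0.3] 140.0
-6 [-23.   85.3   1.5   0.2] 231.0
-4 [-27.2  87.    2.2   1.5] 318.0
-2 [-22.9  87.5   3.6   2.8] 385.0
0 [-96.1  92.4   1.5   9.3] 172.0
```

```bash
python3 -m inch '[[0.05,[0,0,0.006],0],[0.05,[-0.0085,0.036,0.006],0],[0.05,[-0.0085,0.036,0.006],0],[0.05,[-0.0085,0.036,0.006],0],[0.05,[-0.0085,0.036,0.006],0]]';  python3 - <<'E'
from fit import *
st=bot.state();grab('wrist','w25');fit('w25',st); print(st['tool_pos'])
E
```

```text
time: 21.85
tool_pos: [499.3, -239.8, 215.9]
tool_rot: [2.075, 2.358, -0.001]
contact_force: [-0.7, -0.0, -1.5]
grip_width: 54.2
grasp_force: 30.0
w25 ox,xg,theta,du,dv [-11.1 -33.8  82.6   0.2   1. ] cost 22.0 of 3460
[ 499.27313058 -239.81691366  215.92842251]
```

```bash
python3 -m inch '[[0.05,[0.0015,0.0005,-0.01],0],[0.05,[0.0015,0.0005,-0.02],0],[0.05,[0.0015,0.0005,-0.03],0],[0.05,[0.0015,0.0005,-0.04],0]]';  python3 - <<'E'
from fit import *
st=bot.state();grab('wrist','w26');fit('w26',st); print(st['tool_pos'],st['moment'])
E
```

```text
time: 22.4
tool_pos: [500.5, -238.2, 175.0]
tool_rot: [-2.073, -2.359, 0.0]
contact_force: [0.0, -0.4, -1.1]
grip_width: 54.0
grasp_force: 30.0
w26 ox,xg,theta,du,dv [-12.4 -37.7  83.8   0.3  -1.1] cost 26.0 of 3461
[ 500.53716733 -238.20699425  174.97431737] [-0.01808874  0.08510516  0.06063085]
```

```bash
python3 -m inch '[[0.05,[0,0,-0.01],0],[0.05,[0,0,-0.02],0],[0.05,[0,0,-0.03],0],[0.05,[0,0,-0.038],0],[0.05,[0,0,-0.045],0]]'
```

```text
time: 23.08
tool_pos: [500.8, -239.1, 130.6]
tool_rot: [2.073, 2.359, -0.001]
contact_force: [-0.2, -2.6, 0.4]
grip_width: 54.5
grasp_force: 30.0
```

```bash
python3 -m inch '[[0.05,[0,-0.001,-0.005],0],[0.05,[0,-0.001,-0.009],0],[0.05,[0,-0.001,-0.011],0]]'|grep -E 'pos|cont|gr'; python3 -m inch '[[0.05,[0,0,-0.002],0],[0.05,[0,0,-0.003],0]]'|grep -E 'pos|cont|gr'
```

```text
tool_pos: [500.8, -239.4, 119.8]
contact_force: [-1.5, -1.5, -0.3]
grip_width: 54.1
grasp_force: 30.0
tool_pos: [500.8, -239.4, 117.0]
contact_force: [-0.0, -2.4, 0.6]
grip_width: 54.6
grasp_force: 30.0
```

```bash
python3 -m inch '[[0.05,[0,0,-0.002],0],[0.05,[0,0,-0.002],0]]'|grep -E 'cont'; python3 -m inch '[[0.05,[0,0,-0.002],0],[0.05,[0,0,-0.002],0]]'|grep -E 'pos|cont'
python3 - <<'E'
from fit import *
st=bot.state();grab('wrist','w27');fit('w27',st); print(st['tool_pos'],st['contact_force'])
E
```

```text
contact_force: [0.1, -2.5, -1.1]
tool_pos: [500.8, -239.4, 112.8]
contact_force: [-0.0, -2.5, -1.2]
w27 ox,xg,theta,du,dv [-12.5 -38.2  83.9   0.1  -0.9] cost 22.0 of 3452
[ 500.77295193 -239.39745387  112.82334119] [-0.03268832 -2.4869239  -1.2182363 ]
```

```bash
for i in 1; do python3 -m inch '[[0.05,[0,0,-0.0015],0],[0.05,[0,0,-0.003],0]]'|grep -E 'cont'; python3 -m inch '[[0.05,[0,0,-0.0015],0],[0.05,[0,0,-0.003],0]]'|grep -E 'pos|cont'; done
```

```text
contact_force: [-0.7, -0.5, 3.8]
tool_pos: [500.8, -239.5, 107.8]
contact_force: [-3.5, -1.2, 11.9]
```

```bash
python3 -m inch '[[0.05,[0,0,0.001],0],[0.065,[0,0,0.001],0],[0.08,[0,0,0.001],0],[0.08,[0,0,0.001],0],[0.08,[0,0,0.001],0]]'|grep -E 'time|pos|cont'
python3 - <<'E'
from fit import *
st=bot.state();grab('wrist','w28');fit('w28',st); print(st['tool_pos'],st['contact_force'])
E
```

```text
time: 25.38
tool_pos: [500.7, -239.0, 107.7]
contact_force: [-0.6, -0.0, 0.1]
w28 ox,xg,theta,du,dv [ -3.1 -42.5  89.6  -0.4  -0.3] cost 40.0 of 3857
[ 500.70224244 -238.95859873  107.74787519] [-0.64563124 -0.00435985  0.11478488]
```

```bash
python3 -m inch '[[0.05,[0,-0.001,0],0],[0.05,[0,-0.001,0],0],[0.05,[0,-0.001,0],0]]'|grep -E 'time|cont|gr'; python3 -m inch '[[0.05,[0,0,-0.001],0],[0.05,[0,0,-0.002],0]]'|grep -E 'pos|cont'
```

```text
time: 25.8
contact_force: [-0.3, -0.5, 0.2]
grip_width: 55.1
grasp_force: 30.0
tool_pos: [500.8, -240.4, 106.3]
contact_force: [-1.5, -0.0, 6.6]
```

```bash
python3 -m inch '[[0.05,[0,0,-0.001],0],[0.05,[0,0,-0.002],0]]'|grep -E 'pos|cont'
```

```text
tool_pos: [500.9, -240.6, 104.9]
contact_force: [-2.0, 0.1, 12.7]
```

```bash
python3 -m inch '[[0.05,[0,0,-0.001],0],[0.05,[0,0,-0.001],0],[0.05,[0,0,-0.001],0],[0.05,[0,0,-0.001],0],[0.05,[0,0,-0.001],0]]'|grep -E 'time|pos|cont|gr'; python3 -c "
from fit import *
st=bot.state();grab('wrist','w29');fit('w29',st)"
```

```text
time: 26.92
tool_pos: [500.9, -240.7, 104.4]
contact_force: [-2.5, 1.4, 13.8]
grip_width: 54.9
grasp_force: 30.0
w29 ox,xg,theta,du,dv [  2.5 -33.8  89.5  -0.1   1.4] cost 26.0 of 4290
```

```bash
python3 -m inch '[[0.05,[0,0,-0.0007],0],[0.05,[0,0,-0.0007],0],[0.05,[0,0,-0.0007],0],[0.05,[0,0,-0.0007],0],[0.05,[0,0,-0.0007],0]]'|grep -E 'cont'; python3 -m inch '[[0.05,[0,0,0.003],0],[0.06,[0,0,0.0045],0],[0.085,[0,0,0.0045],0],[0.085,[0,0,0.0045],0],[0.085,[0,0,0.0045],0]]'|grep -E 'time|cont|gr'; python3 -c "
from fit import *
st=bot.state();grab('wrist','w30');fit('w30',st);print(st['tool_pos'])"
```

```text
contact_force: [-4.0, 1.5, 15.5]
time: 28.22
contact_force: [0.8, -0.8, -0.1]
grip_width: 83.8
grasp_force: 0.0
w30 ox,xg,theta,du,dv [  0.2 -43.3  90.   -0.5   1.3] cost 69.0 of 4074
[ 500.6490354  -240.17763046  106.45583466]
```

Standing straight. Retract upwards and check from above.

```bash
python3 -m inch '[[0.085,[0,0,0.02],0],[0.085,[0,0,0.06],0],[0.085,[0,0,0.11],0],[0.085,[0,0,0.16],0],[0.085,[0,0,0.18],0]]'|grep -E 'pos|cont'; python3 -m inch '[[0.085,[0,-0.05,0],0],[0.085,[0,-0.09,0],0],[0.085,[0,-0.09,0],0],[0.085,[0,-0.09,0],0]]'|grep -E 'time|pos|cont'
python3 - <<'E'
from h import *
grab('wrist','w31');im=cv2.imread('pics/w31.png').astype(int)[:,:,::-1]
m=((im.min(2)>110)&(im[:,:,2]-im[:,:,0]<4)&(im[:,:,0]-im[:,:,2]<16)).astype(np.uint8);m[235:]=0
n,l,s,c=cv2.connectedComponentsWithStats(m)
for i in range(1,n):
    if s[i,4]>300:
        x,y,w,h,_=s[i];print(s[i])
P=np.linspace(0,2*np.pi,60)
o=np.array([501.2,-237.7,0]);q=[proj('w31',o+[28*np.cos(a),28*np.sin(a),z]) for a in P for z in(170,85)];q=np.array(q);print('expected',q.min(0),q.max(0))
q=np.array([proj('w31',o+[28*np.cos(a),28*np.sin(a),170]) for a in P]);print('top disc',q.min(0),q.max(0))
E
```

```text
tool_pos: [501.8, -241.1, 289.8]
contact_force: [1.4, 0.4, -0.5]
time: 29.4
tool_pos: [500.8, -329.3, 286.3]
contact_force: [0.5, -0.8, -0.1]
[ 240   67   54   57 2412]
expected [239.63360226  67.23979265] [294.66523384 124.93318523]
top disc [239.63360226  67.23979265] [294.66523384 124.93318523]
```

The bottle's silhouette is where it should be to within a pixel (240–294 by 67–124, against the expected 239.6–294.7 by 67.2–124.9). It stands upright, seated and free of the gripper, so I hand in.

```bash
python3 -c "
from station import workorder
print(workorder.hand_in())"
```

```text
the job is handed in; nothing more can be done
None
```

The bottle stands mouth down and straight on the slim peg's rubber ring, pressed at about 15 N and let go; I handed the job in at about 29.5 s (no verdict came back), but at about 11 s it slipped out of the loosened gripper near the rest and I had to pick it up again.

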